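# Build up the engraving stand on the turntable

## Robot

A 6-joint arm with a two-finger parallel gripper is mounted at the origin on the work surface. World frame = base frame: x ahead of the robot, y to its left, z up, the work surface at z = 0. Lengths are in m, angles in degrees, forces in N, time in s.
With the tool pointing down it reaches from about 0.3 to 0.75 m from the base axis. Payload 8.5 kg.
Tool frame: the origin (TCP) lies midway between the tips of the shut fingers; the grasp point (between the pads) lies env.tcp_to_grasp behind it (env.tcp_to_grasp is the distance from the TCP to the grasp point, in m); z points along the fingers, y is the line along which they close (so a half turn about z gives the same grasp; the last joint's range is limited). The gripper opens to 85 mm and grips with 20 to 120 N. Pads are 22 mm wide; open, the fingers measure 114 mm over their backs; the gripper's body (76 mm by 85 mm) begins 54 mm behind the grasp point. The pads swing forward as they close: fully open they stand 13 mm farther back than shut.
Start: joints at [56.362, 21.807, 74.336, -0, 83.858, -12.336], TCP at [0.2, 0.512, 0.231] pointing down, gripper open.
Joint ranges: [-178.18, 178.18], [-50.72, 133.34], [12.68, 142.11], [-81.47, 261.47], [9.98, 163.14], [-165.26, 165.26]. Speed limits (degrees/s): [136.94, 136.94, 180, 180, 180, 180].

## Interface

Orientations are given as a 3x3 rotation matrix whose columns are the frame's x, y, z axes.
In Python, from rig import observe, optics, job, env gives the robot as it stands. The module is installed in compiled form; this text tells all that it offers.
- The arm moves only by the shell command python3 -m jog 'ROWS' [FORCE]. ROWS is JSON, a list of rows, each a list of 7 numbers: the turn, a rotation vector about the tool's x, y, z in rad, then the shift along the tool's x, y, z in m, then the opening in per cent of the stroke, from 0 (shut) to 100 (fully open). A call has 1 to 10 rows; each row shifts and turns the commanded pose from where the row before left it, along the tool's axes as they then stand; what a row does not reach is not made up. A row lasts 1/8 s, in which the tool goes at most 62.5 mm and 10.7 degrees, less where a joint would pass 70% of its speed; a pose out of reach is approached as far as the arm can. A call is refused whole if a number of a shift passes 0.0625 or a number of a turn 0.188, either way. A call with a gripper value outside its range is refused whole. The fingers move at their own pace and stop on an object; FORCE is the grip in N (left out, the last holds). Time passes only in rows, so rows that do not move let the fingers close. It gives the time, the measured TCP pose, the force, the opening and the grip force at its end, in the units of the state.
- observe(): the state, without advancing time (a new reading comes with each control period).
- optics.get_image(name): name is "side" or "top"; returns a dict with "pixels" (400x640x3 uint8, red, green, blue), "mtx" (3x3 intrinsics, pixels), "rvec" (rotation vector, rad) and "tvec" (3), from world to camera coordinates, as OpenCV has them. Camera axes: x right, y down, z forward; pixel columns grow to the right and rows downward; lengths in m; the calibration is good to about 2 mm. A picture is of the moment at which its call begins. There is no depth.
- job.close_job(): hands the job in; it is judged then, once.
The state is a dict: "time_s": time; "q": joint angles; "qvel": joint speeds; "joint_efforts": joint torques, N m; "position": TCP position; "tool_rot": TCP orientation; "ft_force": force on the tool from outside, world axes, zero at the start; "wrist_torque": the same for the moment, N m; "grip_width": finger opening in m; "gripper_force": force on a finger pad.
Only numpy, scipy, OpenCV 4.12 (cv2) and the standard library are available. Lean on these libraries where they do the work, as an engineer would, in place of code of your own. Each camera call takes 0.05 s, during which the arm holds its last target. There are 200 camera calls.

## Task

Build up the engraving stand on the round turntable: first lay the wooden seat ring flat in the middle of it, then stand the iron bowl with its foot down in the ring, then the round wooden block upright in the bowl's recess, and last the brass blank standing upright in the middle of the block. Build it in that order, setting each piece down and letting go before the next, without dropping any, and leave the tins, the square block, the small steel collar and the loose graver where they are.

Things in the scene. Friction and masses are not known exactly. Their poses are not given: they have to be found in the camera images.
- turntable_top (a point): Round plywood turntable with a thin grey felt top, 120 mm across and 18 mm high, standing on the bench; it is fixed and does not turn. The point is the middle of its top face. z up.
- ring_center (a point): Loose dark wooden seat ring, lying flat: outside diameter 66 mm, bore 44 mm right through, 20 mm high. The point is the centre of the bore, half-way up (10 mm above its underside); its z axis is the ring's axis.
- bowl_center (a point): Loose dark iron bowl, upright, 0.45 kg, 46 mm high. Lowest 14 mm: a foot 36-39 mm across, loose fit in the ring's bore; above it a flat shoulder rests on the ring's top, holding the foot 6 mm off the turntable. From 24 mm up straight-sided, 62 mm across. In the top a round flat-floored recess 46 mm across, 10 mm deep. The point is on its axis, half-way up (23 mm above the underside); z up.
- block_center (a point): Loose round block of pale wood, standing upright: plain cylinder 40 mm across, 34 mm high, flat top and bottom. It fits loosely in the bowl's recess and stands 24 mm above the rim there. The point is its centre, half-way up (17 mm); z axis up along its axis.
- blank_center (a point): Loose brass blank, standing upright: plain short cylinder 24 mm across, 16 mm high. The point is its centre, half-way up (8 mm); z axis up along its axis.
- tin_large: Bystander, loose: closed aluminium tin with a copper-coloured lid, 58 mm across, 24 mm high. Origin at the centre of its underside.
- tin_small: Bystander, loose: closed aluminium tin, 42 mm across, 18 mm high. Origin at the centre of its underside.
- square_block: Bystander, loose: square block of pale wood, 30 by 30 by 28 mm high. Origin at the centre of its underside.
- steel_collar: Bystander, loose: small bright steel collar lying flat, 38 mm across, bore 26 mm, 10 mm high (not the seat ring). Origin at the centre of its underside.
- graver: Bystander, loose: graver lying on the bench, wooden mushroom handle 33 mm across with a thin steel shaft, 112 mm long along its x axis (shaft towards +x). Origin on the bench near the middle of its length.
Things that resemble listed ones, but are neither listed nor needed, are in the scene too. What is shaped like the part that bears ring_center but blue or green is not meant.

How it is judged:
By the outcome, as a careful person would: the job done as asked, in the order asked, and still so for the second after the job is handed in, with the robot touching nothing.
It also fails if it takes over 104 s, if anything falls off the work surface, if the arm or the gripper's body presses on something with over 40 N, if the wrist force passes 120 N, or if a joint passes its speed limit or range.

## Working session

There is one attempt and no reset: what is moved stays moved. The work goes in short steps, Python scripts to look and compute and a shell command to move; the robot and the scene stay as the last step left them, time stands still between calls to the robot, and variables do not carry over. Pictures are saved under pics/ and viewed, at most 14 in all, crops included, and the job is handed in when it is done.

```bash
mkdir -p pics; python3 - <<'E'
from rig import observe, optics, env
import cv2,numpy as np
s=observe();print(s['time_s'],s['position'],np.round(s['tool_rot'],3).tolist(),s['grip_width'],env.tcp_to_grasp)
for n in("side","top"):
    d=optics.get_image(n);cv2.imwrite(f"pics/{n}0.png",d['pixels'][:,:,::-1])
    R=cv2.Rodrigues(np.array(d['rvec'],float))[0];print(n,d['mtx'],(-R.T@np.array(d['tvec']).ravel()).round(3),R.round(2).tolist())
E
```

```text
0.0 [0.19964302 0.51216036 0.23069778] [[-0.932, 0.363, -0.001], [0.363, 0.932, -0.001], [0.0, -0.001, -1.0]] 0.0852278372687841 0.0187
side [[513.89421641   0.         317.91650785]
 [  0.         513.89421641 206.16291986]
 [  0.           0.           1.        ]] [0.169 1.123 0.923] [[-0.95, -0.31, 0.02], [-0.2, 0.57, -0.8], [0.24, -0.76, -0.6]]
top [[373.78045601   0.         321.87158064]
 [  0.         373.78045601 199.65714469]
 [  0.           0.           1.        ]] [0.437 0.01  1.068] [[0.02, -1.0, -0.01], [-1.0, -0.02, -0.07], [0.07, 0.01, -1.0]]
```

View pics/side0.png

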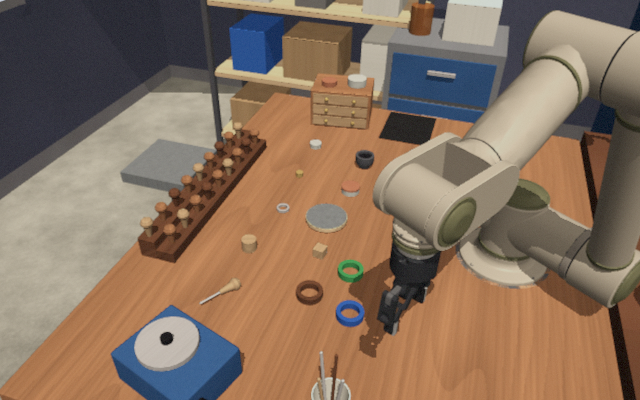

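View pics/top0.png

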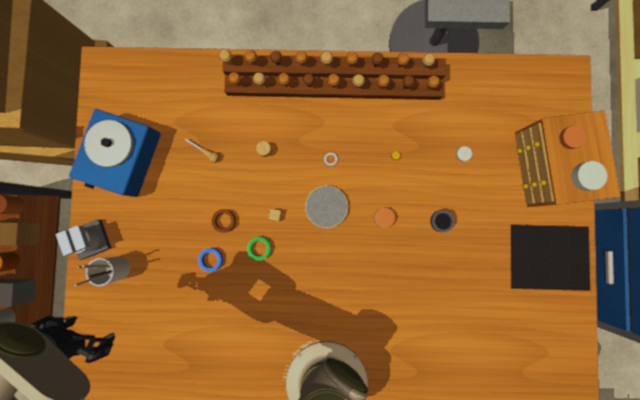

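```bash
cat > h.py <<'E'
from rig import observe, optics, env
import cv2,numpy as np
def cam(n):
    d=optics.get_image(n);R=cv2.Rodrigues(np.array(d['rvec'],float))[0]
    return dict(n=n,im=d['pixels'],K=np.array(d['mtx']),R=R,rv=np.array(d['rvec'],float),t=np.array(d['tvec'],float).ravel())
def ray(c,uv):
    v=c['R'].T@np.linalg.inv(c['K'])@np.array([*uv,1.]);return -c['R'].T@c['t'],v/np.linalg.norm(v)
def onz(c,uv,z):
    o,v=ray(c,uv);return o+v*(z-o[2])/v[2]
def pix(c,p):
    return cv2.projectPoints(np.array([p],float),c['rv'],c['t'],c['K'],None)[0].ravel()
def tri(a,ua,b,ub):
    o1,v1=ray(a,ua);o2,v2=ray(b,ub)
    s=np.linalg.lstsq(np.c_[v1,-v2],o2-o1,rcond=None)[0]
    p,q=o1+s[0]*v1,o2+s[1]*v2;return (p+q)/2,np.linalg.norm(p-q)
def crop(c,uv,r=20,k=8):
    u,v=int(round(uv[0])),int(round(uv[1]))
    return cv2.resize(np.ascontiguousarray(c['im'][v-r:v+r,u-r:u+r,::-1]),None,fx=k,fy=k,interpolation=cv2.INTER_NEAREST)
E
python3 - <<'E'
from h import *
T=cam('top');S=cam('side')
it={'ring':((224,220),.02),'bowl':((443,220),.046),'block':((264,148),.034),'blank':((396,155),.016),'table':((327,207),.018)}
rows=[[],[]]
for k,(uv,z) in it.items():
    p=onz(T,uv,z);q=pix(S,p);print(k,p.round(3),q.round(0))
    rows[0].append(crop(T,uv,20 if k!='table' else 26,1));rows[1].append(crop(S,q,20 if k!='table' else 26,1))
cv2.imwrite('pics/m.png',np.vstack([np.hstack([cv2.resize(i,(160,160),interpolation=0) for i in r]) for r in rows]))
E
```

```text
ring [0.442 0.297 0.02 ] [309. 288.]
bowl [ 0.456 -0.308  0.046] [364. 154.]
block [0.646 0.189 0.034] [249. 238.]
blank [ 0.638 -0.184  0.016] [299. 171.]
table [0.486 0.009 0.018] [327. 215.]
```

View pics/m.png

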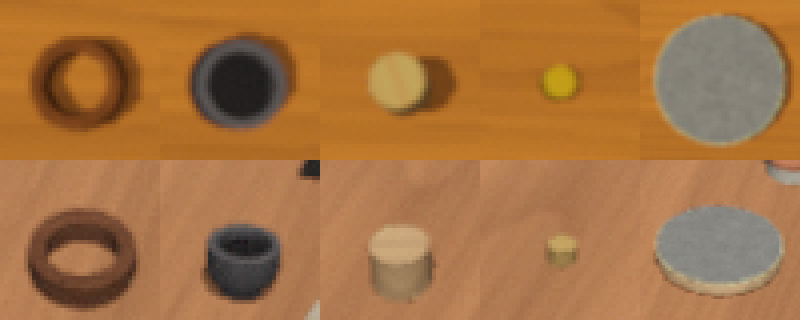

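The ring, bowl, block, blank and turntable are where the seeds put them. Candidates for the ring in the top view: brown (224,220), blue (210,260), green (259,248), steel collar (331,159). I choose the brown one, and the crop shows a dark wooden ring. For the block, round (264,148) rather than square (275,215). For the bowl, dark (443,220). For the blank, brass (396,155) rather than the small tin (464,153).

```bash
python3 - <<'E'
from h import *
T=cam('top');S=cam('side')
def hsv(c):return cv2.cvtColor(c['im'],cv2.COLOR_RGB2HSV).astype(int)
for c,pts in((T,{'ring':[(213,220),(235,222)],'ringsh':[(237,215)],'bowlrim':[(443,209),(433,220)],'rec':[(443,221)],'bsh':[(457,214)],'block':(264-0,148)and[(263,148)],'shadow':[(273,150)],'blank':[(395,155)],'felt':[(327,207)],'wood':[(300,180)]}),(S,{'ringtop':[(309,279),(300,291)],'ringside':[(305,300)],'bowl':[(353,153)],'rec':[(366,152)],'side':[(364,164)],'block':[(248,238)],'blockside':[(248,247)],'blank':[(299,170)],'felt':[(327,215)],'rim':[(320,228)],'wood':[(290,240)]})):
    h=hsv(c)
    for k,l in pts.items(): print(c['n'],k,[h[v,u].tolist() for u,v in l])
E
```

```text
top ring [[12, 197, 115], [13, 195, 85]]
top ringsh [[15, 204, 134]]
top bowlrim [[12, 154, 111], [4, 20, 88]]
top rec [[0, 23, 34]]
top bsh [[15, 199, 182]]
top block [[19, 147, 194]]
top shadow [[14, 204, 115]]
top blank [[24, 220, 194]]
top felt [[21, 27, 133]]
top wood [[16, 201, 185]]
side ringtop [[12, 135, 179], [10, 149, 91]]
side ringside [[11, 148, 79]]
side bowl [[13, 134, 185]]
side rec [[0, 4, 67]]
side side [[0, 13, 61]]
side block [[17, 101, 195]]
side blockside [[16, 106, 159]]
side blank [[20, 128, 192]]
side felt [[19, 15, 137]]
side rim [[20, 64, 175]]
side wood [[13, 135, 182]]
```

```bash
cat > m.py <<'E'
from h import *
def blob(c,uv,r,f):
    h=cv2.cvtColor(c['im'],cv2.COLOR_RGB2HSV).astype(int);u,v=map(int,uv)
    w=h[v-r:v+r,u-r:u+r];m=f(w[...,0],w[...,1],w[...,2]).astype(np.uint8)
    n,l,s,_=cv2.connectedComponentsWithStats(m);i=1+np.argmax(s[1:,4])
    k=max(cv2.findContours((l==i).astype(np.uint8),cv2.RETR_EXTERNAL,cv2.CHAIN_APPROX_NONE)[0],key=len)
    e=cv2.fitEllipse(cv2.convexHull(k) if len(cv2.convexHull(k))>5 else k)
    return np.array(e[0])+[u-r,v-r],np.round(e[1],1),s[i,4]
E
python3 - <<'E'
from m import *
T=cam('top');S=cam('side')
L=[('table',T,(327,207),30,lambda h,s,v:s<70,.018),('table',S,(327,216),30,lambda h,s,v:s<45,.018),
('bowl rec',T,(443,220),20,lambda h,s,v:(s<90)&(v<62),.046),('bowl all',T,(443,220),20,lambda h,s,v:(s<90),.040),
('bowl all',S,(364,158),20,lambda h,s,v:(s<75),.026),
('block',T,(264,148),20,lambda h,s,v:(s<175)&(v>140),.034),('block',S,(249,242),18,lambda h,s,v:(s<118)&(v>178)&(h>14),.034),('blk all',S,(249,242),18,lambda h,s,v:(s<118)&(h>14),.017),
('blank',T,(396,155),12,lambda h,s,v:h>20,.016),('blank all',S,(299,173),10,lambda h,s,v:(h>16),.008),
('ring all',S,(309,292),24,lambda h,s,v:v<135,.010),('ring',T,(224,220),20,lambda h,s,v:v<125,.015)]
for n,c,uv,r,f,z in L:
    e,ax,a=blob(c,uv,r,f);p=onz(c,e,z);d=np.linalg.norm(c['R']@p+c['t'])
    print(n,c['n'],e.round(1),p.round(4),'axes mm',(ax*d/c['K'][0,0]*1000).round(0),a)
E
```

```text
table top [326.3 206.3] [0.4876 0.0109 0.018 ] axes mm [114. 115.] 1317
table side [326.  215.9] [0.4872 0.0124 0.018 ] axes mm [ 70. 114.] 778
bowl rec top [442.7 220.9] [ 0.4535 -0.3067  0.046 ] axes mm [45. 47.] 210
bowl all top [442.3 220.6] [ 0.4543 -0.3075  0.04  ] axes mm [61. 65.] 394
bowl all side [364.2 158.5] [ 0.4557 -0.3142  0.026 ] axes mm [61. 62.] 266
block top [262.7 147.9] [0.6467 0.1928 0.034 ] axes mm [40. 42.] 169
block side [248.1 238.6] [0.6477 0.1923 0.034 ] axes mm [26. 38.] 116
blk all side [248.6 243. ] [0.6482 0.1908 0.017 ] axes mm [44. 52.] 229
blank top [395.5 155.1] [ 0.6374 -0.1821  0.016 ] axes mm [23. 24.] 55
blank all side [299.1 173.1] [ 0.6392 -0.1857  0.008 ] axes mm [21. 26.] 47
ring all side [309.2 292.5] [0.4401 0.302  0.01  ] axes mm [60. 68.] 434
ring top [225.2 220.2] [0.4419 0.2951 0.015 ] axes mm [64. 75.] 284
```

```bash
python3 -m jog '[[0,0,-0.124,0,0,0,100],[0,0,-0.124,0,0,0,100],[0,0,-0.124,0,0,0,100],[0,0,0,-0.03,-0.026,0,100],[0,0,0,-0.03,-0.026,0,100],[0,0,0,-0.03,-0.026,0,100],[0,0,0,-0.03,-0.026,0,100],[0,0,0,-0.03,-0.026,0,100],[0,0,0,-0.03,-0.026,0,100],[0,0,0,-0.03,-0.026,0,100]]' 40; python3 -c "
from h import *
s=observe();print(s['tool_rot'].round(3) if hasattr(s['tool_rot'],'round') else s['tool_rot'])"
```

```text
time_s: 1.65
position: [0.4107, 0.3295, 0.2314]
tool_rot: [[-1.0, -0.0, 0.0], [-0.0, 1.0, 0.0], [-0.0, 0.0, -1.0]]
ft_force: [-0.6, 0.0, 0.1]
grip_width: 0.0857
gripper_force: 0.0
[[-1. -0.  0.]
 [-0.  1.  0.]
 [-0.  0. -1.]]
```

```bash
python3 -m jog '[[0,0,0,-0.015,-0.015,0,100],[0,0,0,-0.015,-0.0145,0,100],[0,0,0,0,0,0.04,100],[0,0,0,0,0,0.04,100],[0,0,0,0,0,0.04,100],[0,0,0,0,0,0.04,100],[0,0,0,0,0,0,100],[0,0,0,0,0,0,100]]'; python3 - <<'E'
from h import *
T=cam('top');S=cam('side')
p=(.4405,.30,.03)
cv2.imwrite('pics/r1.png',np.hstack([crop(T,pix(T,p),40,5),crop(S,pix(S,p),40,5)]))
E
```

```text
time_s: 2.65
position: [0.4407, 0.3013, 0.0728]
tool_rot: [[-1.0, -0.0, 0.002], [-0.0, 1.0, 0.001], [-0.002, 0.001, -1.0]]
ft_force: [-0.7, -0.6, 0.6]
grip_width: 0.0848
gripper_force: 0.0
```

View pics/r1.png

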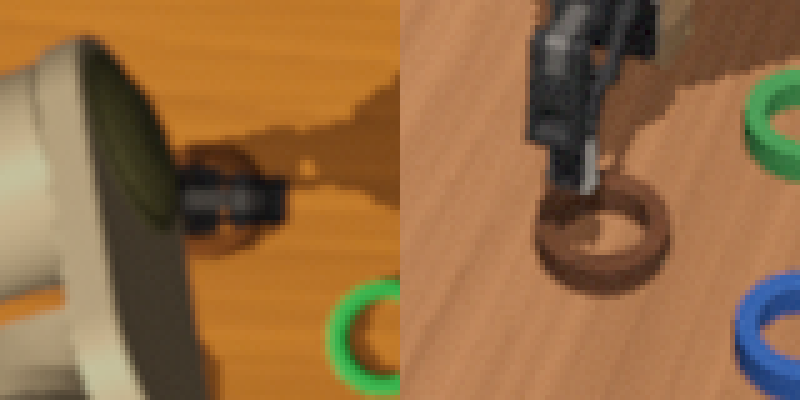

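```bash
python3 -m jog '[[0,0,0,0,0,0.035,100],[0,0,0,0,0,0.025,100],[0,0,0,0,0,0.0135,100],[0,0,0,0,0,0,100],[0,0,0,0,0,0,50],[0,0,0,0,0,0,50],[0,0,0,0,0,0,50],[0,0,0,0,0,0,50]]' 40
```

```text
time_s: 3.75
position: [0.4405, 0.3012, -0.0004]
tool_rot: [[-1.0, -0.0, 0.003], [-0.0, 1.0, 0.001], [-0.003, 0.001, -1.0]]
ft_force: [-2.3, -0.8, 8.5]
grip_width: 0.0646
gripper_force: 42.4
```

```bash
python3 -m jog '[[0,0,0,0,0,-0.02,50],[0,0,0,0,0,-0.04,50],[0,0,0,0,0,-0.04,50],[0,0,0,0,0,0,50],[0,0,0,0,0,0,50]]'; python3 - <<'E'
from h import *
S=cam('side')
p=(.4405,.30,.10)
print(pix(S,(.4405,.3012,.105)))
cv2.imwrite('pics/r2.png',crop(S,pix(S,p),40,6))
E
```

```text
time_s: 4.38
position: [0.4395, 0.3008, 0.0977]
tool_rot: [[-1.0, -0.0, -0.0], [-0.0, 1.0, -0.0], [0.0, -0.0, -1.0]]
ft_force: [0.5, 0.2, -0.5]
grip_width: 0.0647
gripper_force: 44.8
[309.38467177 263.42029886]
```

View pics/r2.png

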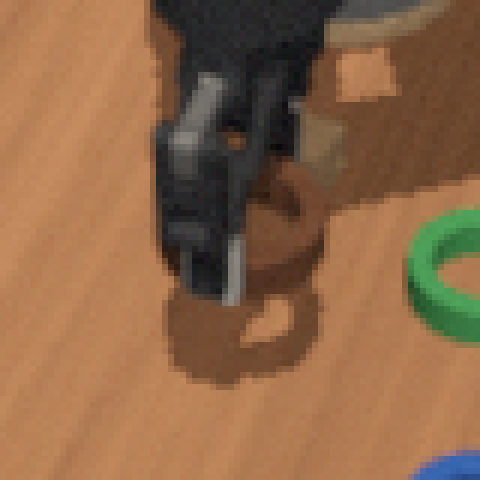

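```bash
python3 -m jog '[[0,0,0,-0.004,-0.025,0,50],[0,0,0,-0.008,-0.042,0,50],[0,0,0,-0.008,-0.042,0,50],[0,0,0,-0.008,-0.042,0,50],[0,0,0,-0.008,-0.042,0,50],[0,0,0,-0.008,-0.042,0,50],[0,0,0,-0.004,-0.042,0,50],[0,0,0,0,-0.012,0.02,50],[0,0,0,0,0,0.03,50],[0,0,0,0,0,0,50]]'; python3 -m jog '[[0,0,0,0,0,0,50],[0,0,0,0,0,0,50]]'
```

```text
time_s: 5.68
position: [0.4864, 0.0121, 0.0458]
tool_rot: [[-1.0, 0.0, -0.006], [0.0, 1.0, 0.001], [0.006, 0.001, -1.0]]
ft_force: [-0.2, -0.1, -0.6]
grip_width: 0.0646
gripper_force: 44.8
time_s: 5.92
position: [0.4883, 0.0121, 0.0487]
tool_rot: [[-1.0, -0.001, 0.002], [-0.001, 1.0, -0.0], [-0.002, -0.0, -1.0]]
ft_force: [-0.1, -0.1, -0.8]
grip_width: 0.0646
gripper_force: 44.8
```

Good position; lower to the felt gently.

```bash
python3 -m jog '[[0,0,0,0,0,0.012,50],[0,0,0,0,0,0.01,50],[0,0,0,0,0,0.004,50],[0,0,0,0,0,0.002,50],[0,0,0,0,0,0,50],[0,0,0,0,0,0,50]]'
```

```text
time_s: 6.68
position: [0.488, 0.0119, 0.02]
tool_rot: [[-1.0, -0.0, 0.0], [-0.0, 1.0, -0.0], [-0.0, -0.0, -1.0]]
ft_force: [0.3, 0.2, -0.5]
grip_width: 0.0647
gripper_force: 44.8
```

```bash
python3 -m jog '[[0,0,0,0,0,0.001,50],[0,0,0,0,0,0.001,50],[0,0,0,0,0,0,50],[0,0,0,0,0,0,50]]'
```

```text
time_s: 7.18
position: [0.4879, 0.012, 0.0178]
tool_rot: [[-1.0, -0.0, -0.0], [-0.0, 1.0, -0.0], [0.0, -0.0, -1.0]]
ft_force: [-0.4, -0.1, -0.0]
grip_width: 0.0645
gripper_force: 44.8
```

```bash
for i in 1 2; do python3 -m jog '[[0,0,0,0,0,0.0008,50],[0,0,0,0,0,0,50],[0,0,0,0,0,0,50]]' | grep -E "position|ft_"; done
```

```text
position: [0.488, 0.012, 0.0176]
ft_force: [-1.9, -0.0, 7.9]
position: [0.488, 0.012, 0.0176]
ft_force: [-4.2, 0.4, 16.8]
```

```bash
python3 -m jog '[[0,0,0,0,0,-0.0012,50],[0,0,0,0,0,0,90],[0,0,0,0,0,0,100],[0,0,0,0,0,0,100],[0,0,0,0,0,0,100],[0,0,0,0,0,-0.03,100],[0,0,0,0,0,-0.05,100],[0,0,0,0,0,-0.05,100],[0,0,0,0,-0.02,-0.02,100],[0,0,0,0,-0.04,0,100]]'; python3 -m jog '[[0,0,0,0,-0.04,0,100],[0,0,0,0.005,-0.04,0,100],[0,0,0,0.005,-0.04,0,100],[0,0,0,0.005,-0.04,0,100],[0,0,0,0.005,-0.04,0,100],[0,0,0,0.005,-0.04,0,100],[0,0,0,0.008,-0.02,0,100],[0,0,0,0,0,0,100],[0,0,0,0,0,0,100]]'
python3 - <<'E'
from m import *
T=cam('top');S=cam('side')
p=(.488,.012,.03)
cv2.imwrite('pics/r3.png',np.hstack([crop(T,pix(T,p),30,6),crop(S,pix(S,p),30,6)]))
h=lambda h,s,v:(s<80)
for n,c,z,f in(('fel',T,.018,lambda h,s,v:s<80),('ring',T,.038,lambda h,s,v:(s>105)&(v<140)),('ring all',S,.028,lambda h,s,v:(s>95)&(v<120))):
    e,ax,a=blob(c,pix(c,p),20 if n!='fel' else 32,f);print(n,e.round(1),onz(c,e,z).round(4),ax,a)
E
```

```text
time_s: 9.18
position: [0.4885, -0.0481, 0.1692]
tool_rot: [[-1.0, -0.003, 0.004], [-0.003, 1.0, -0.001], [-0.004, -0.001, -1.0]]
ft_force: [-0.1, 0.2, -1.0]
grip_width: 0.0856
gripper_force: 0.0
time_s: 10.3
position: [0.455, -0.3069, 0.1674]
tool_rot: [[-1.0, -0.001, -0.0], [-0.001, 1.0, 0.001], [0.0, 0.001, -1.0]]
ft_force: [0.6, -0.1, 0.3]
grip_width: 0.0851
gripper_force: 0.0
fel [326.3 206.3] [0.4876 0.0108 0.018 ] [41.  41.3] 901
ring [326.3 205.7] [0.4883 0.0109 0.038 ] [22.8 23.2] 224
ring all [326.  212.6] [0.4881 0.0102 0.028 ] [18.2 22.8] 273
```

View pics/r3.png

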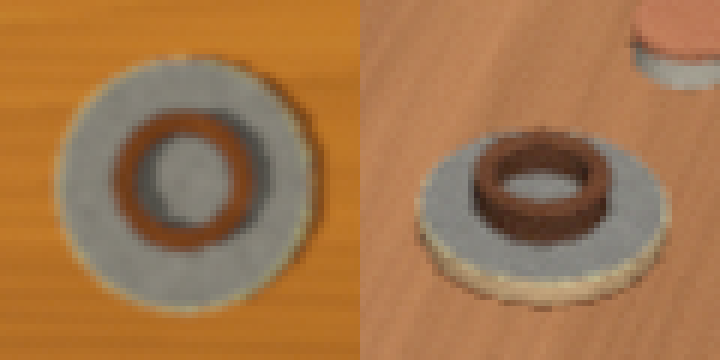

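Top view: the ring (centre 326,206) sits concentric on the turntable. In the side view it lies flat. Next, the bowl.

```bash
python3 -m jog '[[0,0,0,0.001,0,0.04,100],[0,0,0,0,0,0.04,100],[0,0,0,0,0,0.035,100],[0,0,0,0,0,0.025,100],[0,0,0,0,0,0.0105,100],[0,0,0,0,0,0,100],[0,0,0,0,0,0,40],[0,0,0,0,0,0,40],[0,0,0,0,0,0,40],[0,0,0,0,0,0,40]]' 60; python3 -m jog '[[0,0,0,0,0,-0.01,40],[0,0,0,0,0,-0.03,40],[0,0,0,0,0,-0.04,40],[0,0,0,0,0,-0.04,40],[0,0,0,0,0,0,40],[0,0,0,0,0,0,40]]'
python3 - <<'E'
from h import *
S=cam('side');T=cam('top');p=observe()['position']
print(p,pix(S,p+[0,0,.009]))
cv2.imwrite('pics/b1.png',np.hstack([crop(S,pix(S,p),35,6),crop(T,pix(T,p),35,6)]))
E
```

```text
time_s: 11.65
position: [0.4544, -0.3082, 0.0184]
tool_rot: [[-1.0, -0.0, 0.002], [-0.0, 1.0, -0.001], [-0.002, -0.001, -1.0]]
ft_force: [0.1, 2.0, 6.0]
grip_width: 0.06
gripper_force: 65.4
time_s: 12.4
position: [0.4533, -0.3075, 0.1359]
tool_rot: [[-1.0, -0.0, -0.002], [-0.0, 1.0, 0.002], [0.002, 0.002, -1.0]]
ft_force: [-0.0, 0.1, -5.7]
grip_width: 0.0595
gripper_force: 66.8
[ 0.45333843 -0.30742814  0.13532871] [367.07778516 127.77896622]
```

View pics/b1.png

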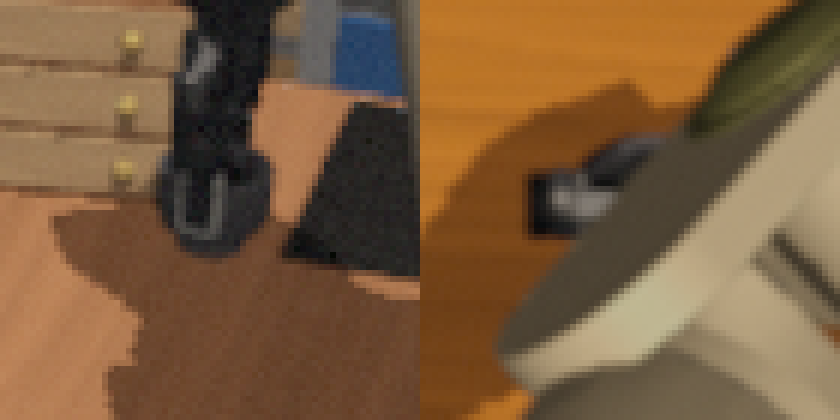

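```bash
python3 -m jog '[[0,0,0,-0.003,0.02,0,40],[0,0,0,-0.005,0.04,0,40],[0,0,0,-0.005,0.04,0,40],[0,0,0,-0.005,0.04,0,40],[0,0,0,-0.005,0.04,0,40],[0,0,0,-0.005,0.04,0,40],[0,0,0,-0.005,0.04,0,40],[0,0,0,-0.002,0.04,0,40],[0,0,0,0,0.019,0,40],[0,0,0,0,0,0,40]]'; python3 -m jog '[[0,0,0,0,0,0.03,40],[0,0,0,0,0,0.02,40],[0,0,0,0,0,0.01,40],[0,0,0,0,0,0,40],[0,0,0,0,0,0,40],[0,0,0,0,0,0,40]]'
python3 - <<'E'
from m import *
S=cam('side');p=np.array(observe()['position']);print(p,pix(S,p+[0,0,.0046]))
cv2.imwrite('pics/b2.png',crop(S,pix(S,(.488,.0115,.05)),35,8))
E
```

```text
time_s: 13.75
position: [0.4881, 0.0129, 0.1364]
tool_rot: [[-1.0, -0.003, -0.002], [-0.003, 1.0, 0.001], [0.001, 0.001, -1.0]]
ft_force: [0.1, -0.1, -3.8]
grip_width: 0.0596
gripper_force: 66.8
time_s: 14.5
position: [0.4892, 0.0109, 0.0775]
tool_rot: [[-1.0, -0.0, 0.001], [-0.0, 1.0, -0.0], [-0.001, -0.0, -1.0]]
ft_force: [0.2, 0.1, -4.1]
grip_width: 0.0597
gripper_force: 66.8
[0.48916234 0.01088691 0.07746074] [326.10926518 197.34495832]
```

View pics/b2.png

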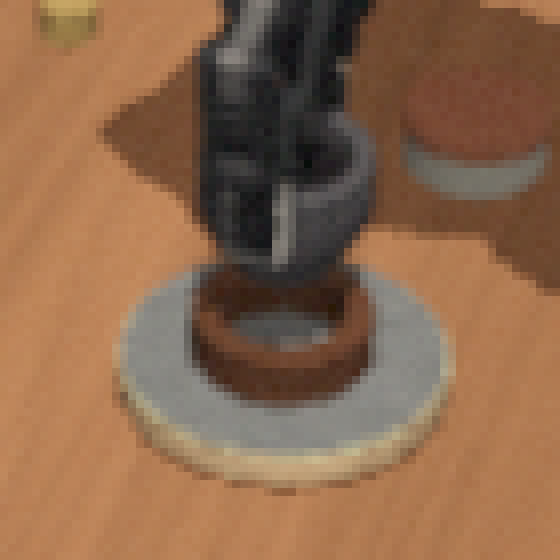

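```bash
python3 -m jog '[[0,0,0,-0.0008,0.0005,0.01,40],[0,0,0,0,0,0.008,40],[0,0,0,0,0,0.004,40],[0,0,0,0,0,0.002,40],[0,0,0,0,0,0,40],[0,0,0,0,0,0,40]]' | grep -E "pos|ft"; python3 -m jog '[[0,0,0,0,0,0.003,40],[0,0,0,0,0,0,40],[0,0,0,0,0,0,40]]'| grep -E "pos|ft"
```

```text
position: [0.4898, 0.0114, 0.0531]
ft_force: [-0.2, 0.5, -4.4]
position: [0.4897, 0.0115, 0.0499]
ft_force: [-0.8, -0.2, -4.1]
```

Inside the bore with no contact; continue.

```bash
python3 -m jog '[[0,0,0,0,0,0.003,40],[0,0,0,0,0,0.0025,40],[0,0,0,0,0,0,40],[0,0,0,0,0,0,40]]' | grep -E "pos|ft"; for i in 1 2 ; do python3 -m jog '[[0,0,0,0,0,0.001,40],[0,0,0,0,0,0,40],[0,0,0,0,0,0,40]]'| grep -E "pos|ft"; done
```

```text
position: [0.4897, 0.0115, 0.0444]
ft_force: [0.2, -0.2, -3.8]
position: [0.4897, 0.0115, 0.0434]
ft_force: [-0.4, -0.2, -4.5]
position: [0.4898, 0.0114, 0.0425]
ft_force: [-0.8, 0.5, -1.8]
```

```bash
python3 -m jog '[[0,0,0,0,0,0.0006,40],[0,0,0,0,0,0,40],[0,0,0,0,0,0,40]]'| grep -E "pos|ft"
```

```text
position: [0.4898, 0.0114, 0.0424]
ft_force: [-2.6, -0.1, 4.7]
```

Seated at the expected height. Release, lift, and go to the block.

```bash
python3 -m jog '[[0,0,0,0,0,-0.0004,80],[0,0,0,0,0,0,90],[0,0,0,0,0,0,100],[0,0,0,0,0,0,100],[0,0,0,0,0,0,100],[0,0,0,0,0,-0.02,100],[0,0,0,0,0,-0.04,100],[0,0,0,0,0,-0.05,100],[0,0,0,-0.01,0.01,-0.015,100],[0,0,0,-0.02,0.023,0,100]]'; python3 -m jog '[[0,0,0,-0.025,0.03,0,100],[0,0,0,-0.025,0.03,0,100],[0,0,0,-0.025,0.03,0,100],[0,0,0,-0.025,0.03,0,100],[0,0,0,-0.02,0.02,0,100],[0,0,0,-0.0075,0.0075,0,100],[0,0,0,0,0,0,100],[0,0,0,0,0,0,100]]' 40
python3 - <<'E'
from m import *
T=cam('top');S=cam('side')
p=(.488,.0115,.05)
cv2.imwrite('pics/b3.png',np.hstack([crop(T,pix(T,p),30,6),crop(S,pix(S,p),30,6)]))
for n,c,z,f in(('rec',T,.070,lambda h,s,v:(s<90)&(v<62)),('bowl',T,.070,lambda h,s,v:(s<90)&(v<105)),('ring',T,.038,lambda h,s,v:(s>105)&(v<140))):
    e,ax,a=blob(c,pix(c,p),16,f);print(n,e.round(1),onz(c,e,z).round(4),ax,a)
E
```

```text
time_s: 18.55
position: [0.5204, 0.0443, 0.1689]
tool_rot: [[-1.0, 0.001, 0.003], [0.001, 1.0, -0.001], [-0.003, -0.001, -1.0]]
ft_force: [-0.4, -0.1, -0.4]
grip_width: 0.0853
gripper_force: 0.0
time_s: 19.55
position: [0.6467, 0.1912, 0.1674]
tool_rot: [[-1.0, 0.0, -0.0], [0.0, 1.0, -0.0], [0.0, -0.0, -1.0]]
ft_force: [1.1, 1.0, -0.1]
grip_width: 0.0853
gripper_force: 0.0
rec [327.7 204.1] [0.4909 0.0071 0.07  ] [17.8 19.5] 262
bowl [330.7 203. ] [ 0.4942 -0.0007  0.07  ] [25.3 31.9] 541
ring [340.  189.7] [ 0.5334 -0.026   0.038 ] [1.9 3.8] 8
```

View pics/b3.png

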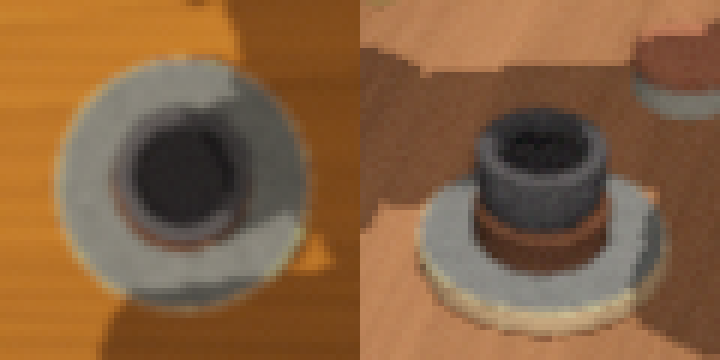

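```bash
python3 -m jog '[[0,0,0,0,0.0008,0.04,100],[0,0,0,0,0,0.04,100],[0,0,0,0,0,0.035,100],[0,0,0,0,0,0.025,100],[0,0,0,0,0,0.0145,100],[0,0,0,0,0,0,100],[0,0,0,0,0,0,20],[0,0,0,0,0,0,20],[0,0,0,0,0,0,20],[0,0,0,0,0,0,20]]' 40; python3 -m jog '[[0,0,0,0,0,0,20],[0,0,0,0,0,0,20],[0,0,0,0,0,-0.01,20],[0,0,0,0,0,-0.03,20],[0,0,0,0,0,-0.04,20],[0,0,0,0,0,-0.04,20],[0,0,0,0,0,0,20],[0,0,0,0,0,0,20]]'
python3 - <<'E'
from m import *
S=cam('side');T=cam('top');p=np.array(observe()['position'])
print(p,pix(S,p+[0,0,.005]))
cv2.imwrite('pics/k1.png',np.hstack([crop(S,pix(S,p),30,6),crop(T,pix(T,(.488,.0115,.05)),30,6)]))
for r in(60,70,80):
    e,ax,a=blob(T,pix(T,(.488,.0115,.05)),16,lambda h,s,v:(s<90)&(v<r));print(e.round(1),onz(T,e,.07).round(4),ax,a)
E
```

```text
time_s: 20.9
position: [0.6476, 0.1929, 0.0138]
tool_rot: [[-1.0, -0.0, 0.002], [-0.0, 1.0, 0.0], [-0.002, 0.0, -1.0]]
ft_force: [-0.7, -0.4, 5.8]
grip_width: 0.0375
gripper_force: 40.3
time_s: 21.9
position: [0.6466, 0.1927, 0.1319]
tool_rot: [[-1.0, -0.0, -0.002], [-0.0, 1.0, -0.0], [0.002, -0.0, -1.0]]
ft_force: [0.2, 0.2, -2.1]
grip_width: 0.0372
gripper_force: 40.2
[0.64651563 0.19269074 0.13118282] [245.82579312 207.9656991 ]
[327.5 204.3] [0.4904 0.0076 0.07  ] [18.7 19.5] 271
[328.  204.3] [0.4904 0.0064 0.07  ] [19.7 21.5] 317
[328.7 204.2] [0.4908 0.0046 0.07  ] [21.  23.3] 355
```

View pics/k1.png

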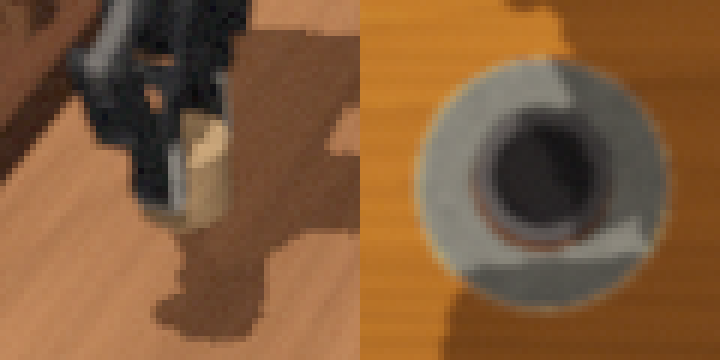

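```bash
python3 -m jog '[[0,0,0,0.013,-0.016,0,20],[0,0,0,0.025,-0.03,0,20],[0,0,0,0.03,-0.03,0,20],[0,0,0,0.03,-0.03,0,20],[0,0,0,0.03,-0.035,0,20],[0,0,0,0.02,-0.025,0,20],[0,0,0,0.01,-0.015,0,20],[0,0,0,0,0,0.02,20],[0,0,0,0,0,0,20],[0,0,0,0,0,0,20]]'
python3 - <<'E'
from m import *
S=cam('side');p=np.array(observe()['position']);print(p)
cv2.imwrite('pics/k2.png',crop(S,pix(S,(.488,.0115,.08)),35,8))
E
```

```text
time_s: 23.25
position: [0.4896, 0.012, 0.1129]
tool_rot: [[-1.0, -0.001, 0.0], [-0.001, 1.0, 0.0], [-0.0, 0.0, -1.0]]
ft_force: [-0.4, 0.1, -0.9]
grip_width: 0.0375
gripper_force: 40.3
[0.48969373 0.01193964 0.11313859]
```

View pics/k2.png

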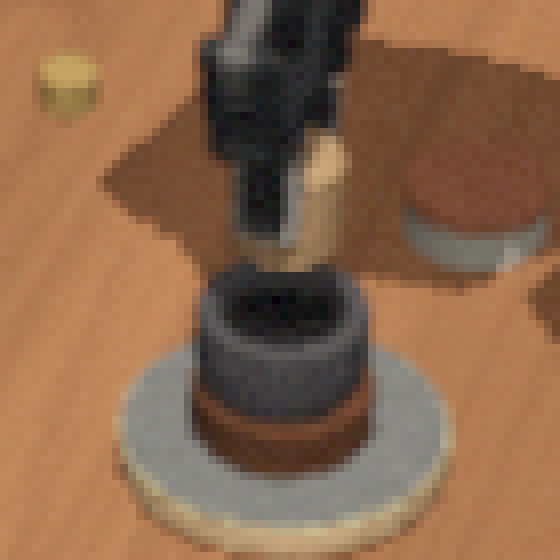

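```bash
python3 -m jog '[[0,0,0,-0.0007,-0.0005,0.012,20],[0,0,0,0,0,0.01,20],[0,0,0,0,0,0.005,20],[0,0,0,0,0,0.003,20],[0,0,0,0,0,0,20],[0,0,0,0,0,0,20]]' | grep -E "pos|ft"; python3 -m jog '[[0,0,0,0,0,0.003,20],[0,0,0,0,0,0,20],[0,0,0,0,0,0,20]]'| grep -E "pos|ft";  python3 -m jog '[[0,0,0,0,0,0.003,20],[0,0,0,0,0,0,20],[0,0,0,0,0,0,20]]'| grep -E "pos|ft"
```

```text
position: [0.49, 0.0112, 0.0829]
ft_force: [0.9, 0.2, -0.7]
position: [0.4899, 0.0113, 0.0797]
ft_force: [1.3, -0.7, -0.5]
position: [0.4899, 0.0113, 0.0767]
ft_force: [0.6, 0.0, 0.0]
```

In the recess, no rim contact.

```bash
python3 -m jog '[[0,0,0,0,0,0.002,20],[0,0,0,0,0,0,20],[0,0,0,0,0,0,20]]'| grep -E "pos|ft";  for i in 1 2; do python3 -m jog '[[0,0,0,0,0,0.0006,20],[0,0,0,0,0,0,20],[0,0,0,0,0,0,20]]'| grep -E "pos|ft"; done
```

```text
position: [0.4899, 0.0113, 0.0747]
ft_force: [0.2, -0.7, -0.8]
position: [0.4899, 0.0113, 0.0741]
ft_force: [0.3, 0.5, -0.1]
position: [0.49, 0.0112, 0.0737]
ft_force: [-1.6, -0.0, 4.6]
```

```bash
python3 -m jog '[[0,0,0,0,0,-0.0003,60],[0,0,0,0,0,0,80],[0,0,0,0,0,0,100],[0,0,0,0,0,0,100],[0,0,0,0,0,0,100],[0,0,0,0,0,-0.02,100],[0,0,0,0,0,-0.04,100],[0,0,0,0,0,-0.04,100],[0,0,0,-0.008,-0.014,-0.01,100],[0,0,0,-0.02,-0.03,0,100]]'; python3 -m jog '[[0,0,0,-0.03,-0.04,0,100],[0,0,0,-0.03,-0.04,0,100],[0,0,0,-0.03,-0.04,0,100],[0,0,0,-0.02,-0.02,0,100],[0,0,0,-0.01,-0.01,0,100],[0,0,0,0,0,0,100],[0,0,0,0,0,0,100]]'
python3 - <<'E'
from m import *
T=cam('top');S=cam('side')
p=(.489,.0115,.08)
cv2.imwrite('pics/k3.png',np.hstack([crop(T,pix(T,p),30,6),crop(S,pix(S,p),30,6)]))
for c,f in((T,lambda h,s,v:(s>60)&(s<175)&(v>120)),(S,lambda h,s,v:(s>60)&(s<118)&(v>165)&(h>14))):
    e,ax,a=blob(c,pix(c,(.489,.0115,.09)),13,f);print(e.round(1),onz(c,e,.094).round(4),ax,a)
E
```

```text
time_s: 27.18
position: [0.5182, -0.033, 0.1843]
tool_rot: [[-1.0, -0.002, 0.001], [-0.002, 1.0, -0.0], [-0.001, -0.0, -1.0]]
ft_force: [-0.2, 0.4, -0.7]
grip_width: 0.0854
gripper_force: 0.0
time_s: 28.05
position: [0.6375, -0.1825, 0.1831]
tool_rot: [[-1.0, -0.0, -0.001], [-0.0, 1.0, 0.001], [0.001, 0.001, -1.0]]
ft_force: [-0.1, 0.3, -0.2]
grip_width: 0.0854
gripper_force: 0.0
[326.2 204.1] [0.4895 0.0111 0.094 ] [15.5 15.8] 197
[326.2 193.9] [0.4891 0.0112 0.094 ] [ 8.3 14. ] 99
```

View pics/k3.png

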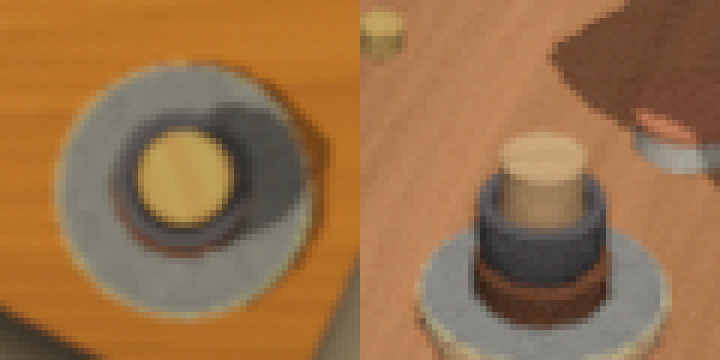

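Block upright and centred in the recess. Now the blank.

```bash
python3 -m jog '[[0,0,0,-0.0006,-0.0008,0.045,100],[0,0,0,0,0,0.045,100],[0,0,0,0,0,0.04,100],[0,0,0,0,0,0.03,80],[0,0,0,0,0,0.017,60],[0,0,0,0,0,0,50],[0,0,0,0,0,0,50],[0,0,0,0,0,0,10],[0,0,0,0,0,0,10],[0,0,0,0,0,0,10]]' 30; python3 -m jog '[[0,0,0,0,0,0,10],[0,0,0,0,0,0,10],[0,0,0,0,0,0,10]]'
```

```text
time_s: 29.4
position: [0.6391, -0.1837, 0.0082]
tool_rot: [[-1.0, -0.0, 0.002], [-0.0, 1.0, -0.001], [-0.002, -0.001, -1.0]]
ft_force: [-1.6, 1.4, 5.8]
grip_width: 0.0206
gripper_force: 29.2
time_s: 29.78
position: [0.6391, -0.1837, 0.0082]
tool_rot: [[-1.0, -0.0, 0.002], [-0.0, 1.0, -0.001], [-0.002, -0.001, -1.0]]
ft_force: [-0.4, -0.1, 6.0]
grip_width: 0.0208
gripper_force: 29.2
```

```bash
python3 -m jog '[[0,0,0,0,0,-0.01,10],[0,0,0,0,0,-0.03,10],[0,0,0,0,0,-0.05,10],[0,0,0,0,0,-0.05,10],[0,0,0,0.01,0.014,0,10],[0,0,0,0.025,0.033,0,10],[0,0,0,0.03,0.04,0,10],[0,0,0,0.03,0.04,0,10],[0,0,0,0.03,0.038,0,10],[0,0,0,0.017,0.02,0,10]]'; python3 -m jog '[[0,0,0,0.0075,0.0095,0,10],[0,0,0,0,0,0,10],[0,0,0,0,0,0,10],[0,0,0,0,0,0,10]]'
python3 - <<'E'
from m import *
S=cam('side');p=np.array(observe()['position']);print(p,pix(S,p))
cv2.imwrite('pics/n1.png',crop(S,pix(S,(.488,.0115,.12)),32,8))
E
```

```text
time_s: 31.02
position: [0.495, 0.0031, 0.1475]
tool_rot: [[-1.0, -0.001, 0.0], [-0.001, 1.0, 0.0], [-0.0, 0.0, -1.0]]
ft_force: [0.7, 0.6, -1.1]
grip_width: 0.0209
gripper_force: 29.5
time_s: 31.52
position: [0.4895, 0.0103, 0.1467]
tool_rot: [[-1.0, 0.001, 0.0], [0.001, 1.0, -0.0], [-0.0, -0.0, -1.0]]
ft_force: [0.8, -0.4, -0.9]
grip_width: 0.0209
gripper_force: 29.5
[0.48940285 0.01041159 0.14667249] [326.70631334 177.93956716]
```

View pics/n1.png

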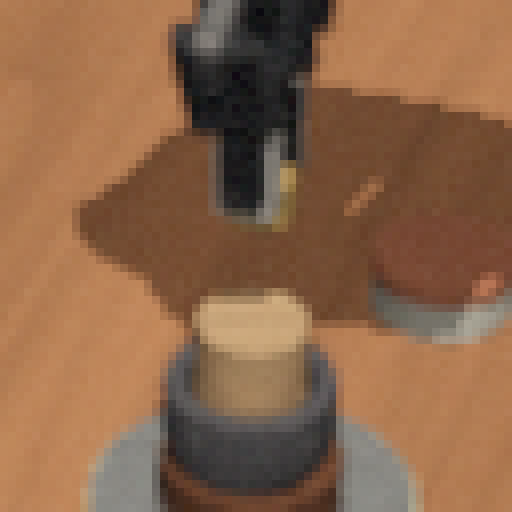

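```bash
python3 -m jog '[[0,0,0,-0.0008,0.0008,0.015,10],[0,0,0,0,0,0.015,10],[0,0,0,0,0,0.007,10],[0,0,0,0,0,0.004,10],[0,0,0,0,0,0,10],[0,0,0,0,0,0,10]]' | grep -E "pos|ft"; python3 -m jog '[[0,0,0,0,0,0.001,10],[0,0,0,0,0,0,10],[0,0,0,0,0,0,10]]'| grep -E "pos|ft"
```

```text
position: [0.49, 0.0117, 0.1062]
ft_force: [0.0, -0.6, 0.3]
position: [0.4898, 0.0118, 0.1049]
ft_force: [0.1, 1.0, -1.5]
```

```bash
python3 -m jog '[[0,0,0,0,0,0.0015,10],[0,0,0,0,0,0,10],[0,0,0,0,0,0,10]]'| grep -E "pos|ft"; python3 -m jog '[[0,0,0,0,0,0.0006,10],[0,0,0,0,0,0,10],[0,0,0,0,0,0,10]]'| grep -E "pos|ft";python3 -m jog '[[0,0,0,0,0,0.0006,10],[0,0,0,0,0,0,10],[0,0,0,0,0,0,10]]'| grep -E "pos|ft"
```

```text
position: [0.4898, 0.0118, 0.1033]
ft_force: [0.7, 0.3, -0.1]
position: [0.4898, 0.0118, 0.1027]
ft_force: [0.2, -0.0, 0.1]
position: [0.4898, 0.0118, 0.1022]
ft_force: [0.2, -0.2, 0.6]
```

```bash
python3 -m jog '[[0,0,0,0,0,0.0005,10],[0,0,0,0,0,0,10],[0,0,0,0,0,0,10]]'| grep -E "pos|ft"
```

```text
position: [0.4899, 0.0117, 0.1021]
ft_force: [-1.7, 0.3, 6.1]
```

```bash
python3 -m jog '[[0,0,0,0,0,-0.0003,40],[0,0,0,0,0,0,60],[0,0,0,0,0,0,80],[0,0,0,0,0,0,80],[0,0,0,0,0,-0.02,80],[0,0,0,0,0,-0.04,80],[0,0,0,0,0,-0.04,80],[0,0,0,0,-0.02,0,80],[0,0,0,0,-0.04,0,80],[0,0,0,0,-0.04,0,80]]'; python3 -m jog '[[0,0,0,0,-0.04,0,80],[0,0,0,0,-0.04,0,80],[0,0,0,0,-0.04,0,80],[0,0,0,0,-0.02,0,80],[0,0,0,0,0,0,80]]'
python3 - <<'E'
from m import *
T=cam('top');S=cam('side')
p=(.489,.0115,.09)
cv2.imwrite('pics/f.png',np.vstack([np.hstack([crop(T,pix(T,p),25,6),crop(S,pix(S,p),25,6)]),cv2.resize(np.hstack([T['im'][100:300,100:500,::-1]]),(600,300))]))
E
```

```text
time_s: 35.45
position: [0.4897, -0.0892, 0.202]
tool_rot: [[-1.0, -0.001, 0.0], [-0.001, 1.0, -0.0], [-0.0, -0.0, -1.0]]
ft_force: [0.2, -0.1, -1.0]
grip_width: 0.0687
gripper_force: 0.0
time_s: 36.08
position: [0.4897, -0.2286, 0.2016]
tool_rot: [[-1.0, 0.001, -0.0], [0.001, 1.0, 0.001], [0.0, 0.001, -1.0]]
ft_force: [-0.4, 1.6, -0.7]
grip_width: 0.0684
gripper_force: 0.0
```

View pics/f.png

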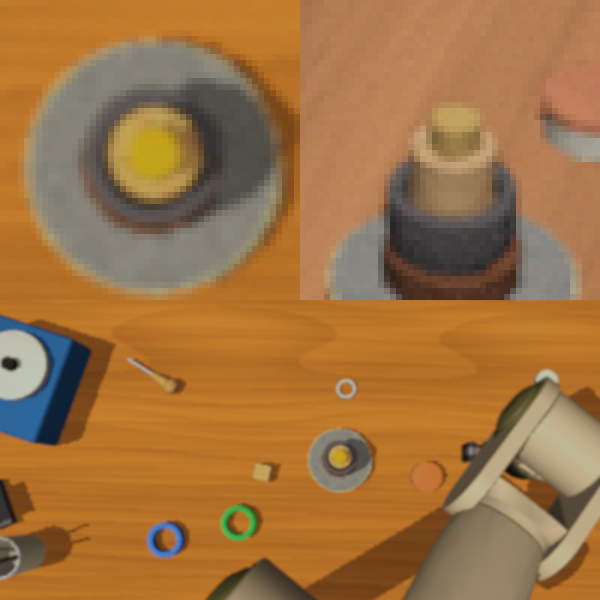

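The final picture shows all four pieces stacked, upright and concentric (blank at about (152,153) in the top crop), with the bystanders in view unmoved and the gripper clear. Handing in.

```bash
python3 -m jog '[[0,0,0,0,0,0,80],[0,0,0,0,0,0,80],[0,0,0,0,0,0,80]]' | grep ft; python3 -c "
from rig import job
print(job.close_job())"
```

```text
ft_force: [0.0, -0.0, -0.3]
the job is handed in; nothing more can be done
None
```

The stand is built in the order asked (ring, bowl, block, blank), upright and centred, and was handed in at about 36 s of the 104 s. The other pieces in view were where they began, though the arm partly hid the small tin in the last picture.

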